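# Probe the shorted stub track

### The job

Three things were left lying on the three stub tracks of the test panel, and only the steel wheel set shorts its track. Take the test probe out of its wooden block and, holding it upright, set its tip on the centre of the brass stud of the track with the wheel set, pressing lightly so that the sprung stud goes about half-way down, and finish while holding it there. Touch neither of the other studs with the probe, never press a stud hard, and leave everything else where it is.

Things in the scene. Friction and masses are not known exactly. Their poses are not given: they have to be found in the camera images.
- probe: black test probe 190 mm long, about 80 g, upright in its wooden block at the start. Origin at the needle tip, z from tip to handle. Steel needle 7 mm thick, rounded end, 0 to 40 mm; collar 24 mm across, 40 to 46 mm (rests on the block, needle in the hole); square handle 18x18 mm, sides along x and y, 46 to 186 mm; plug to 190 mm. Grip the handle across its flats about 140 mm above the tip
- probe_stand: fixed wooden block 60x60x45 mm (height 45) with one upright 9 mm hole through its centre, open at the top; origin under its centre. The probe must be raised 40 mm to come clear of it
- panel: fixed plywood panel, 160 (x) by 240 (y) by 12 mm thick, origin under its centre. Three stub tracks run along its x at y = +75 (left), 0 (middle), -75 mm (right); rail heads 24 mm above the origin, 35 mm apart. At the near end of each, at x = -57 mm, a black housing 34x34 mm, top 26 mm above the origin, holds a brass stud
- stud_left: sprung brass test stud of the left stub track, 16 mm across with a dark dot at its centre; origin at the centre of its flat top face, which at rest is 36 mm above the panel's underside, 10 mm above its housing. Pressed straight down it sinks up to 8 mm against a spring: it begins to yield at 1.6 N, 4.8 N at 4 mm, 8 N at the stop
- stub_left (a point): point midway along the left stub track, midway between its rails, at the height of the rail heads; 78 mm in panel x beyond the stud of the same track
- stud_middle: sprung brass test stud of the middle stub track, 16 mm across with a dark dot at its centre; origin at the centre of its flat top face, which at rest is 36 mm above the panel's underside, 10 mm above its housing. Pressed straight down it sinks up to 8 mm against a spring: it begins to yield at 1.6 N, 4.8 N at 4 mm, 8 N at the stop
- stub_middle (a point): point midway along the middle stub track, midway between its rails, at the height of the rail heads; 78 mm in panel x beyond the stud of the same track
- stud_right: sprung brass test stud of the right stub track, 16 mm across with a dark dot at its centre; origin at the centre of its flat top face, which at rest is 36 mm above the panel's underside, 10 mm above its housing. Pressed straight down it sinks up to 8 mm against a spring: it begins to yield at 1.6 N, 4.8 N at 4 mm, 8 N at the stop
- stub_right (a point): point midway along the right stub track, midway between its rails, at the height of the rail heads; 78 mm in panel x beyond the stud of the same track
- guard_2: clear upright guard pane along the front edge of the table, fixed, 1530 mm long along its y, top 225 mm above the table, 5 mm thick, its far face 15 mm beyond the origin in x; origin at the middle of its foot. Keep the gripper clear of it
- wheelset: loose steel wheel set (two wheels on an axle), 42 mm long, wheels 22 mm across, lying across both rails of one of the three stubs, within 30 mm of the stub's midpoint; origin under its centre, axle along its x
- sleeper: wooden sleeper 12x62x10 mm, lying across the rails of another stub; origin under its centre
- rubber: grey track-cleaning block 28x60x17 mm, lying across the rails of the remaining stub; origin under its centre
- oil_bottle: needle oiler bottle, 33 mm across, 100 tall; bystander, origin under its centre
- tape_roll: roll of black tape lying flat, 53 mm across, 18 high; bystander, origin under its centre
- house_green: model house with a green roof, 61x67x67; bystander, origin under its centre
- house_grey: model house with a dark grey roof, 67x72x85; bystander, origin under its centre
- gas_tank: white model gas tank on saddles, 34x84x46; bystander, origin under its centre
- tree_brown: brownish model tree, 71x66x103; bystander, origin under its centre
- tree_green: green model tree, 58x60x88; bystander, origin under its centre

How it is judged:
By the outcome, as a careful person would: the job done as asked, in the order asked, and still so for the second after the job is handed in, while the arm keeps its last pose, push and grip.
It also fails if it takes over 35 s, if anything falls off the work surface, if the arm or the gripper's body presses on something with over 40 N, if the wrist force passes 120 N, or if a joint passes its speed limit or range.

### The arm

A 6-joint arm with a two-finger parallel gripper is mounted at the origin on a cart in front of the work surface, level with it; the furniture and walls round the work are solid. World frame = base frame: x ahead of the robot, y to its left, z up, the work surface at z = 0. Lengths are in m, angles in rad, forces in N, time in s.
With the tool pointing down it reaches from about 0.35 to 0.8 m from the base axis. Payload 7.3 kg.
Tool frame: the origin (TCP) lies between the finger pads; the fingertips stand 14 mm ahead of it and the grasp point (between the pads) lies 5 mm behind it; z points along the fingers, y is the line along which they close (so a half turn about z gives the same grasp; the last joint's range is limited). The gripper opens to 85 mm and grips with 20 to 120 N. Pads are 22 mm wide; open, the fingers measure 114 mm over their backs; the gripper's body (76 mm by 85 mm) begins 54 mm behind the grasp point. The pads swing forward as they close: fully open they stand 13 mm farther back than shut.
Start: joints at [-1.402, 0.342, 1.524, -0, 1.275, -0.146], TCP at [0.163, -0.499, 0.245] pointing down, gripper open.
Joint ranges: [-2.53, 2.53], [-0.77, 2.02], [0.04, 2.7], [-1, 4.14], [0.28, 2.66], [-3.11, 3.11]. Speed limits (rad/s): [2.57, 2.57, 3.14, 3.14, 3.14, 3.14].

### API

Orientations are given as [roll, pitch, yaw] about the fixed x, y, z axes, in that order (R = Rz(yaw) Ry(pitch) Rx(roll)).
In Python, from plant import * gives the robot as it stands. The module is installed in compiled form; this text tells all that it offers.
- The arm moves only by the tool carry_out, never from a script. Its argument "steps" is a list of rows, each a list of 7 numbers: the shift along the world's x, y, z in mm, then the turn, a rotation vector about the world's x, y, z in rad, then the finger opening in mm, from 0 to 85.4. In form: [[tx, ty, tz, rx, ry, rz, gripper], ...]. A call has 1 to 12 rows; each row shifts and turns the commanded pose from where the row before left it; what a row does not reach is not made up. A row lasts 1/12 s, in which the tool goes at most 41.7 mm and 7.16 degrees, less where a joint would pass 70% of its speed; a pose out of reach is approached as far as the arm can. A call is refused whole if a number of a shift passes 41.7 or a number of a turn 0.125, either way. A call with a gripper value outside its range is refused whole. The fingers move at their own pace and stop on an object; "grip_force" is the grip in N (left out, the last holds). Time passes only in rows, so rows that do not move let the fingers close. It gives the time, the measured TCP pose, the force, the opening and the grip force at its end, in the units of the state.
- sense(): the state, without advancing time (a new reading comes with each control period).
- camera(name): name is "scene" or "top" or "wrist"; returns the picture (420x560x3 uint8, blue, green, red); there is no depth.
- camera_info(name): a dict with "fx", "fy", "cx", "cy" (pixels), "R" (3x3) and "t" (3): a world point X has camera coordinates R X + t. Camera axes: x right, y down, z forward; pixel columns grow to the right and rows downward; lengths in m; the calibration is good to about 2 mm. A picture is of the moment at which its call begins: read the wrist's pose just before it. camera_info takes no time and is no camera call; for the wrist camera it gives the pose at the moment of the call.
- close_job(): hands the job in; it is judged then, once.
The state is a dict: "time": time; "joint_pos": joint angles; "qd": joint speeds; "joint_torque": joint torques, N m; "ee_pos": TCP position; "eef_rot": TCP orientation; "force": force on the tool from outside, world axes, zero at the start; "torque": the same for the moment, N m; "grip_width": finger opening in m; "finger_force": force on a finger pad.
Only numpy, scipy, OpenCV 4.12 (cv2) and the standard library are available. Lean on these libraries where they do the work, as an engineer would, in place of code of your own. Each camera call takes 0.05 s, during which the arm holds its last target. There are 200 camera calls.

## Working session

There is one attempt and no reset: what is moved stays moved. The work goes in short steps, Python scripts to look and compute and a tool call to move; the robot and the scene stay as the last step left them, time stands still between calls to the robot, and variables do not carry over. Pictures are saved under pics/ and viewed, at most 10 in all, crops included, and the job is handed in when it is done.

Besides the shell and the picture viewer there is one more tool, called after "Call:" as name([rows], argument=value, ...), one row to a line, values as JSON. carry_out: Moves the arm, as the interface text tells. Its arguments: {"type":"object","properties":{"steps":{"type":"array","items":{"type":"array","items":{"type":"number"}}},"grip_force":{"type":"number"}},"required":["steps"]}

```bash
mkdir -p pics
cat > h.py <<'E'
from plant import *
import numpy as np, cv2
def ray(name,u,v,z,info=None):
    i=info or camera_info(name); R=np.array(i["R"]); t=np.array(i["t"])
    c=-R.T@t; d=R.T@np.array([(u-i["cx"])/i["fx"],(v-i["cy"])/i["fy"],1])
    return c+d*(z-c[2])/d[2]
def proj(name,X,info=None):
    i=info or camera_info(name); p=np.array(i["R"])@np.array(X)+np.array(i["t"])
    return [i["fx"]*p[0]/p[2]+i["cx"], i["fy"]*p[1]/p[2]+i["cy"]]
E
python3 - <<'E'
from h import *
for n in("scene","top"):
    im=camera(n); cv2.imwrite(f"pics/{n}0.png",im)
    i=camera_info(n); print(n,i["fx"],-np.array(i["R"]).T@np.array(i["t"]))
print(sense())
E
```

```text
scene 509.19144661667514 [ 0.73915227 -1.12957621  1.00137167]
top 450.67100967024845 [0.31543471 0.0505839  1.53640162]
{'time': 0.1, 'joint_pos': array([-1.40199743e+00,  3.42646399e-01,  1.52490351e+00, -8.09711526e-06,
        1.27544209e+00, -1.46011792e-01]), 'qd': array([ 1.88887761e-03, -1.39439714e-03, -3.51419666e-03,  9.49904559e-04,
       -3.48121781e-05,  4.75532022e-04]), 'joint_torque': array([ 1.38219690e-03, -4.34448981e+01, -2.46489930e+01, -2.45721603e-04,
        4.69047896e-03,  2.20168289e-05]), 'ee_pos': array([ 0.16251397, -0.49885297,  0.24470519]), 'eef_rot': array([-3.14020708e+00, -1.95933687e-04,  3.14812911e-01]), 'force': array([-0.24321653, -0.0376208 , -0.49645154]), 'torque': array([-0.00719061, -0.01618987,  0.00939622]), 'finger_force': 0.0, 'grip_width': 0.08517498592204686}
```

View pics/scene0.png

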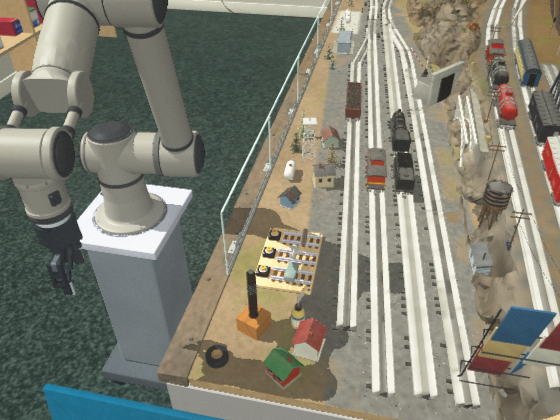

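View pics/top0.png

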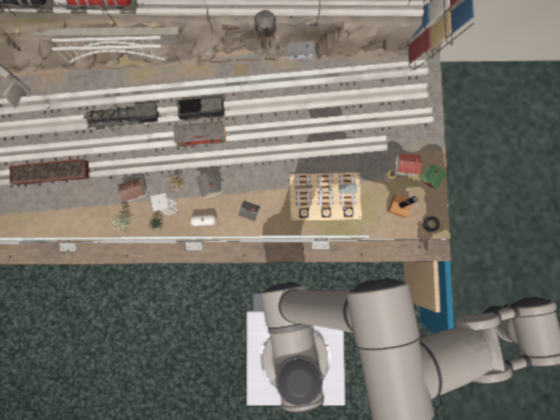

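The scene shows the panel with a grey-green block on the nearest track, the probe in the orange block at about (253,310), and the guard ending at about (228,270). In the top view the panel is at (325,197) and the probe at about (403,205). I'll zoom in on both.

Run:
```python
from h import *
t=cv2.imread("pics/top0.png"); s=cv2.imread("pics/scene0.png")
a=cv2.resize(t[165:245,285:445],(800,400),interpolation=cv2.INTER_CUBIC)
cv2.imwrite("pics/z1.png",a)
b=cv2.resize(s[220:345,220:340],(576,600),interpolation=cv2.INTER_CUBIC)
cv2.imwrite("pics/z2.png",b)
for u,v,z in[(325,197,.012),(304,213,.036),(326,212,.036),(348,212,.036),(400,206,.045),(368,238,.225),(368,238,0),(447,262,0),(431,224,.018),(435,300,0),(408,165,.085)]: print(u,v,ray("top",u,v,z).round(3))
print(ray("scene",228,272,0).round(3),ray("scene",222,212,.225).round(3))
```

```text
325 197 [ 0.532 -0.107  0.012]
304 213 [ 0.475 -0.033  0.036]
326 212 [ 0.478 -0.106  0.036]
348 212 [ 0.477 -0.18   0.036]
400 206 [ 0.495 -0.352  0.045]
368 238 [ 0.381 -0.207  0.225]
368 238 [ 0.392 -0.251  0.   ]
447 262 [ 0.309 -0.514  0.   ]
431 224 [ 0.436 -0.461  0.018]
435 300 [ 0.183 -0.468  0.   ]
408 165 [ 0.625 -0.373  0.085]
[ 0.382 -0.189  0.   ] [ 0.388 -0.205  0.225]
```

View pics/z1.png

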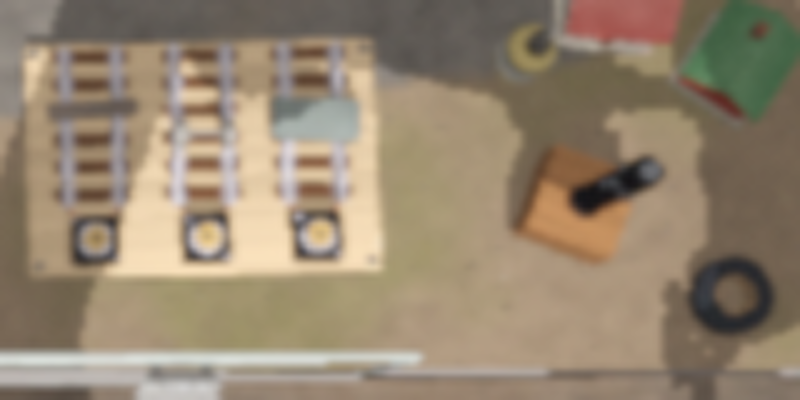

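View pics/z2.png

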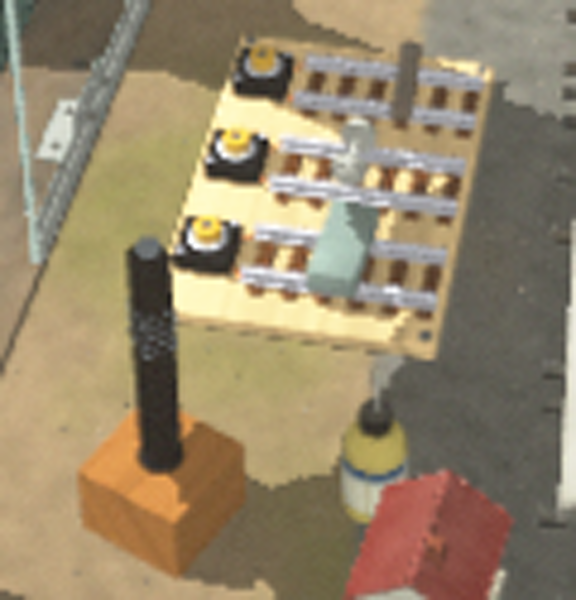

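The wheel set lies on the middle track (zoom ~(355,150), silver), with the sleeper on the left and the rubber on the right. The block is turned about -23°. I'll raise the gripper, then go above the probe.

Call:
carry_out([
  [0, 0, 30, 0, 0, 0, 85],
  [0, 0, 35, 0, 0, 0, 85],
  [0, 0, 35, 0, 0, 0, 85],
  [35, 15, 0, 0, 0, -0.08, 85],
  [35, 15, 0, 0, 0, -0.08, 85],
  [35, 15, 0, 0, 0, -0.08, 85],
  [35, 15, 0, 0, 0, -0.08, 85],
  [35, 15, 0, 0, 0, -0.08, 85],
  [35, 15, 0, 0, 0, -0.08, 85],
  [35, 15, 0, 0, 0, -0.08, 85],
  [35, 15, 0, 0, 0, -0.08, 85],
  [0, 0, 0, 0, 0, 0, 85],
])

```text
time: 1.1
ee_pos: [0.4477, -0.3756, 0.3442]
eef_rot: [-3.139, -0.0, -0.324]
force: [0.4, -0.3, -0.5]
grip_width: 0.0849
finger_force: 0.0
```

Run:
```python
from h import *
i=camera_info("wrist");im=camera("wrist"); cv2.imwrite("pics/w1.png",im)
s=sense();print(s["time"],s["ee_pos"],s["eef_rot"],s["joint_pos"])
np.savez("w1.npz",**{k:np.array(i[k]) for k in i})
print(np.array(i["R"]).round(2),-np.array(i["R"]).T@np.array(i["t"]))
for u,v,z in[(415,198.6,.195),(400.4,206,.045)]: print(ray("top",u,v,z))
```

```text
1.15 [ 0.44521251 -0.37712086  0.34418624] [-3.14033633e+00  1.18666472e-03 -3.20897424e-01] [-8.34366867e-01  4.04226261e-01  1.16161377e+00  5.11434072e-04
  1.57740337e+00  1.05733059e+00]
[[-0.32 -0.95 -0.  ]
 [-0.9   0.3   0.33]
 [-0.31  0.11 -0.94]] [ 0.52741236 -0.40313201  0.47290694]
[ 0.49894928 -0.35716761  0.195     ]
[ 0.49500557 -0.35320885  0.045     ]
```

View pics/w1.png

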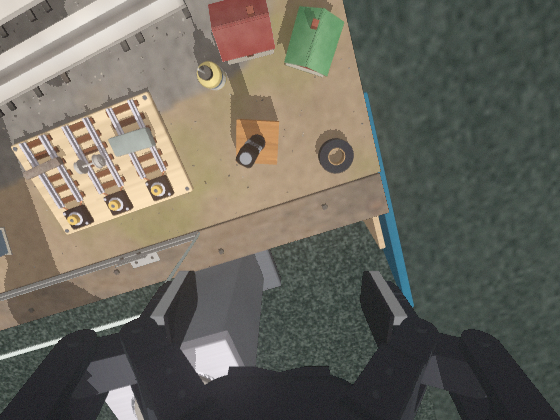

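The wrist view shows the wheel set on the middle track at (92,162) and the middle stud at (116,205). The block is at about (258,141) and the probe plug top at about (246,158). Now to measure block edges, plug and stud.

Run:
```python
from h import *
im=cv2.imread("pics/w1.png"); i={k:v for k,v in np.load("w1.npz").items()}
h=cv2.cvtColor(im,cv2.COLOR_BGR2HSV)
m=cv2.inRange(h,(8,140,120),(18,255,255)); m[:, :225]=0;m[:,290:]=0;m[:110]=0;m[172:]=0
pts=cv2.findNonZero(m).reshape(-1,2)
W=np.array([ray("w",u,v,.045,i)[:2] for u,v in pts])
print(len(W),cv2.minAreaRect((W*1000).astype(np.float32)))
print("plug",ray("w",246,158,.195,i))
for u,v in[(76,217),(116,204.5),(157,188)]: print("stud",ray("w",u,v,.036,i))
c=cv2.resize(im[115:175,226:286],(600,600),interpolation=cv2.INTER_CUBIC);cv2.imwrite("pics/w1z.png",c)
```

```text
8 ((518.2639770507812, -366.6788024902344), (44.8035888671875, 17.38770866394043), 67.517333984375)
plug [ 0.4976144  -0.35994305  0.195     ]
stud [ 0.47931448 -0.04462352  0.036     ]
stud [ 0.47759906 -0.11559663  0.036     ]
stud [ 0.48120869 -0.18878704  0.036     ]
```

View pics/w1z.png

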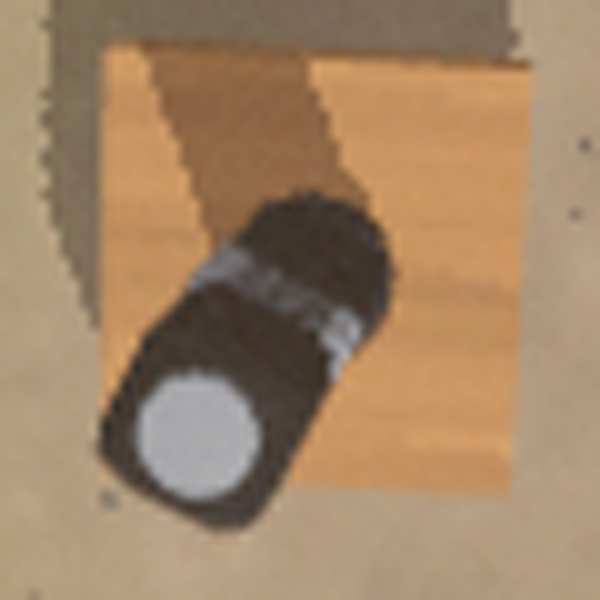

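Plug centre at zoom (198,435); the handle's top near edge runs from about (105,458) to (222,528), so the handle is turned relative to the block.

Run:
```python
from h import *
i={k:v for k,v in np.load("w1.npz").items()}
P=lambda x,y,z: ray("w",226+x/10-.45,115+y/10-.45,z,i)
print("plug",P(198,435,.195))
a=P(105,458,.191);b=P(222,528,.191);print(a,b,np.degrees(np.arctan2(*(b-a)[1::-1])))
a=P(200,265,.13);b=P(350,340,.13);print(np.degrees(np.arctan2(*(b-a)[1::-1])))
c=[P(*q,.045) for q in[(102,45),(530,62),(510,495)]];print(c,(c[0]+c[2])/2,np.degrees(np.arctan2(*(c[1]-c[0])[1::-1])))
# handle top corner-mask rect
im=cv2.imread("pics/w1.png")
for u,v in [(76,217),(116,204.5),(157,188)]:
    p=im[int(v)-10:int(v)+10,int(u)-10:int(u)+10]; h=cv2.cvtColor(p,cv2.COLOR_BGR2HSV)
    m=cv2.inRange(h,(18,110,90),(34,255,255)); M=cv2.moments(m,True)
    print(M["m00"],[M["m10"]/M["m00"]+int(u)-10,M["m01"]/M["m00"]+int(v)-10])
```

```text
plug [ 0.49776645 -0.35934232  0.195     ]
[ 0.49813111 -0.34943186  0.191     ] [ 0.48819002 -0.35774265  0.191     ] -140.1042332058844
-134.98780400256868
[array([ 0.53678939, -0.34217438,  0.045     ]), array([ 0.51557024, -0.39817814,  0.045     ]), array([ 0.45897283, -0.37605474,  0.045     ])] [ 0.49788111 -0.35911456  0.045     ] -110.7511032972871
82.0 [73.2439024390244, 219.17073170731706]
82.0 [113.84146341463415, 204.71951219512195]
76.0 [156.23684210526315, 189.53947368421052]
```

Call:
carry_out([
  [10, 3, 0, 0, 0, -0.09, 85],
  [10, 3, 0, 0, 0, -0.09, 85],
  [10, 3, 0, 0, 0, -0.09, 85],
  [10, 3, 0, 0, 0, -0.09, 85],
  [10, 3, 0, 0, 0, -0.09, 85],
  [2.6, 3, 0, 0, 0, -0.09, 85],
  [0, 0, -20, 0, 0, 0, 85],
  [0, 0, -30, 0, 0, 0, 85],
  [0, 0, -30, 0, 0, 0, 85],
  [0, 0, -20, 0, 0, 0, 85],
  [0, 0, 0, 0, 0, 0, 85],
  [0, 0, 0, 0, 0, 0, 85],
])

```text
time: 2.15
ee_pos: [0.4942, -0.3616, 0.2448]
eef_rot: [3.141, 0.002, -0.866]
force: [0.6, -0.3, -0.1]
grip_width: 0.0846
finger_force: 0.0
```

Run:
```python
from h import *
i=camera_info("wrist");im=camera("wrist")
s=sense();print(s["time"],s["ee_pos"],s["eef_rot"],s["joint_pos"],s["force"])
np.savez("w2.npz",**{k:np.array(i[k]) for k in i})
u,v=map(int,proj("w",[.498,-.359,.191],i));print(u,v)
cv2.imwrite("pics/w2raw.png",im)
cv2.imwrite("pics/w2.png",cv2.resize(im[max(0,v-75):v+75,max(0,u-100):u+100],None,fx=4,fy=4,interpolation=cv2.INTER_CUBIC))
```

```text
2.2 [ 0.494914   -0.36203377  0.24640324] [ 3.14140016e+00 -1.00074740e-03 -8.65644378e-01] [-7.56331078e-01  5.05216958e-01  1.26273921e+00 -3.06514192e-04
  1.37266272e+00  1.68016991e+00] [ 0.44082035 -0.53238406  0.70638943]
270 240
```

View pics/w2.png

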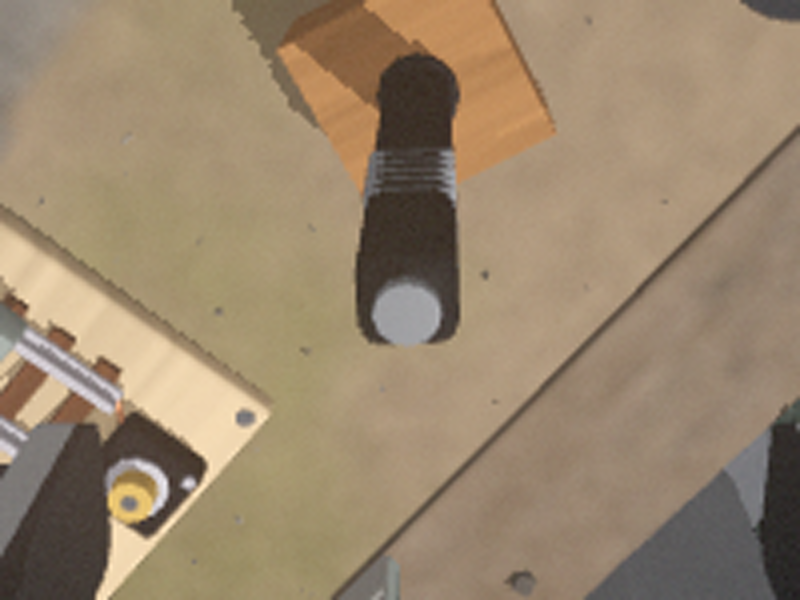

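The handle is squared to the fingers, with the plug at crop (407,313), i.e. image (271,243).

Run:
```python
from h import *
i={k:v for k,v in np.load("w2.npz").items()}
print(ray("w",271.3,242.8,.195,i), ray("w",170+130/4,165+503/4,.036,i))
```

```text
[ 0.49796212 -0.35946508  0.195     ] [ 0.47769548 -0.18466154  0.036     ]
```

Call:
carry_out([
  [3, 2.6, -10, 0, 0, 0, 85],
  [0, 0, -30, 0, 0, 0, 85],
  [0, 0, -30, 0, 0, 0, 85],
  [0, 0, -20, 0, 0, 0, 85],
  [0, 0, -11, 0, 0, 0, 85],
  [0, 0, 0, 0, 0, 0, 85],
  [0, 0, 0, 0, 0, 0, 85],
  [0, 0, 0, 0, 0, 0, 85],
])

```text
time: 2.87
ee_pos: [0.4991, -0.3594, 0.1463]
eef_rot: [-3.141, -0.004, -0.865]
force: [-0.3, -0.0, 0.8]
grip_width: 0.0851
finger_force: 0.0
```

Call:
carry_out([
  [0, 0, 0, 0, 0, 0, 40],
  [0, 0, 0, 0, 0, 0, 25],
  [0, 0, 0, 0, 0, 0, 10],
  [0, 0, 0, 0, 0, 0, 10],
  [0, 0, 0, 0, 0, 0, 10],
  [0, 0, 0, 0, 0, 0, 10],
  [0, 0, 0, 0, 0, 0, 10],
  [0, 0, 0, 0, 0, 0, 10],
  [0, 0, 0, 0, 0, 0, 10],
  [0, 0, 0, 0, 0, 0, 10],
], grip_force=60)

```text
time: 3.7
ee_pos: [0.4983, -0.3588, 0.1446]
eef_rot: [3.142, -0.001, -0.865]
force: [0.2, 0.3, 2.8]
grip_width: 0.0175
finger_force: 58.7
```

Call:
carry_out([
  [0, 0, 5, 0, 0, 0, 10],
  [0, 0, 10, 0, 0, 0, 10],
  [0, 0, 15, 0, 0, 0, 10],
  [0, 0, 20, 0, 0, 0, 10],
  [0, 0, 20, 0, 0, 0, 10],
  [0, 0, 5, 0, 0, 0, 10],
  [0, 0, 0, 0, 0, 0, 10],
  [0, 0, 0, 0, 0, 0, 10],
])

```text
time: 4.37
ee_pos: [0.4979, -0.3584, 0.2189]
eef_rot: [3.141, 0.001, -0.865]
force: [-0.3, 0.7, -0.9]
grip_width: 0.0172
finger_force: 58.4
```

Call:
carry_out([
  [-1, 10, 0, 0, 0, 0, 10],
  [-2, 20, 0, 0, 0, 0, 10],
  [-3, 30, 0, 0, 0, 0, 10],
  [-3, 35, 0, 0, 0, 0, 10],
  [-3, 35, 0, 0, 0, 0, 10],
  [-3, 35, 0, 0, 0, 0, 10],
  [-2, 35, 0, 0, 0, 0, 10],
  [-2, 25, 0, 0, 0, 0, 10],
  [-1, 15, 0, 0, 0, 0, 10],
  [0, 7, 0, 0, 0, 0, 10],
  [0, 0, 0, 0, 0, 0, 10],
  [0, 0, 0, 0, 0, 0, 10],
])

```text
time: 5.37
ee_pos: [0.478, -0.1117, 0.2188]
eef_rot: [3.141, 0.001, -0.865]
force: [0.2, 0.4, -0.6]
grip_width: 0.0171
finger_force: 58.5
```

Run:
```python
from h import *
i=camera_info("wrist");im=camera("wrist")
s=sense();print(s["time"],s["ee_pos"],s["eef_rot"],s["joint_pos"],s["force"])
np.savez("w3.npz",**{k:np.array(i[k]) for k in i})
u,v=map(int,proj("w",[.478,-.11,.036],i));print(u,v)
e=s["ee_pos"];print("tip",proj("w",[e[0],e[1],e[2]-.14],i))
cv2.imwrite("pics/w3raw.png",im)
cv2.imwrite("pics/w3.png",cv2.resize(im,(800,600),interpolation=cv2.INTER_CUBIC))
sc=camera("scene");cv2.imwrite("pics/s3raw.png",sc)
```

```text
5.4167 [ 0.47815517 -0.11223607  0.21894159] [ 3.14101146e+00  1.81633667e-04 -8.65513231e-01] [-3.86474024e-01  3.04785738e-01  1.65601227e+00 -4.67047452e-04
  1.18122376e+00  2.05001296e+00] [-1.60226393 -0.36753868  0.29043938]
276 193
tip [np.float64(278.0797518544332), np.float64(203.23944552014245)]
```

View pics/w3.png

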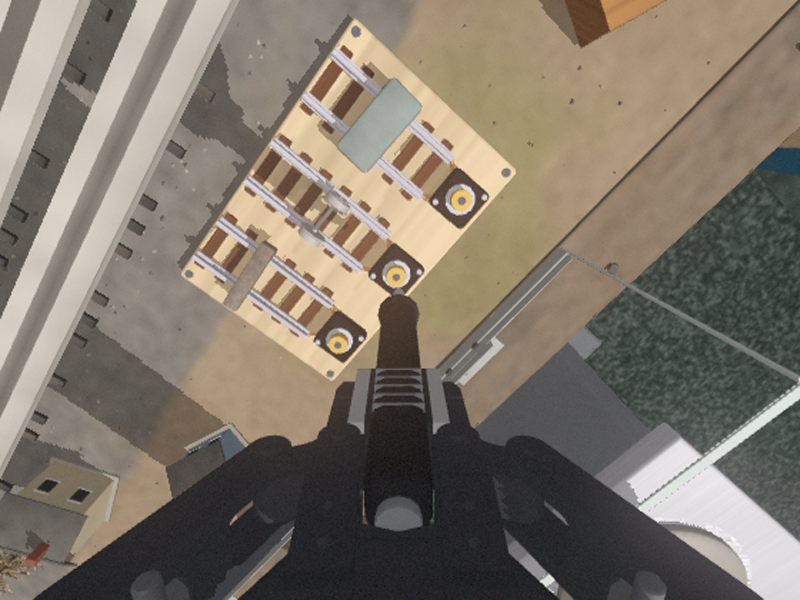

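The stub assignment is confirmed: the wheel set at (323,215) is on the middle track. The middle stud is at (397,274) and the needle tip just below it at (398,291), at the predicted tip position. Next I'll measure all three stud centroids.

Run:
```python
from h import *
i={k:v for k,v in np.load("w3.npz").items()}; im=cv2.imread("pics/w3raw.png")
h=cv2.cvtColor(im,cv2.COLOR_BGR2HSV)
for a,b in[(461,201),(396,274),(339,343)]:
    u,v=int(a*.7),int(b*.7)
    m=cv2.inRange(h[v-11:v+12,u-11:u+12],(16,110,90),(34,255,255))
    (x,y),r=cv2.minEnclosingCircle(cv2.convexHull(cv2.findNonZero(m)))
    M=cv2.moments(m,True); cx,cy=M["m10"]/M["m00"],M["m01"]/M["m00"]
    print(M["m00"],r,(u-11+x,v-11+y),(u-11+cx,v-11+cy),ray("w",u-11+x,v-11+y,.036,i)[:2],ray("w",u-11+cx,v-11+cy,.036,i)[:2])
# top view too
t=cv2.imread("pics/top0.png");ht=cv2.cvtColor(t,cv2.COLOR_BGR2HSV)
for u,v in[(348,212),(326,212),(304,213)]:
    m=cv2.inRange(ht[v-5:v+6,u-5:u+6],(14,110,110),(34,255,255));M=cv2.moments(m,True)
    if M["m00"]: print(M["m00"],ray("top",u-5+M["m10"]/M["m00"],v-5+M["m01"]/M["m00"],.036)[:2])
# probe tip region zoom
cv2.imwrite("pics/w3z.png",cv2.resize(im[175:225,250:310],(720,600),interpolation=cv2.INTER_CUBIC))
```

```text
141.0 7.489099979400635 (322.0968990325928, 139.60852718353271) (322.07092198581563, 139.46099290780143) [ 0.47954068 -0.18449267] [ 0.47966387 -0.18458419]
127.0 6.8601298332214355 (276.8999996185303, 192.5) (276.9527559055118, 192.29921259842519) [ 0.47849141 -0.1105944 ] [ 0.47859554 -0.11080702]
132.0 7.159010887145996 (236.5, 240.0) (236.53030303030303, 239.6818181818182) [ 0.47726369 -0.03616889] [ 0.47748622 -0.03651428]
```

View pics/w3z.png

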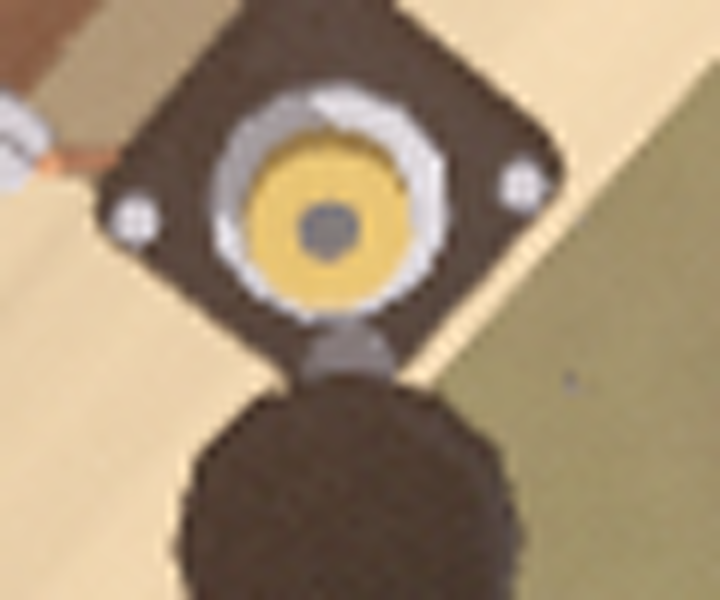

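The dot is at zoom (328,230); the needle's rounded end is centred at about (350,362).

Run:
```python
from h import *
i={k:v for k,v in np.load("w3.npz").items()}
P=lambda x,y,z: ray("w",250+x/12-.46,175+y/12-.46,z,i)
print("stud",P(328,230,.036),"tip",P(350,362,.0814)); s=sense();print(s["ee_pos"],s["force"],s["eef_rot"])
```

```text
stud [ 0.47762008 -0.10952283  0.036     ] tip [ 0.4772432  -0.11209234  0.0814    ]
[ 0.47819475 -0.11250059  0.21896164] [-0.89918411  0.16279081 -0.62252383] [ 3.14111612e+00  1.99150530e-04 -8.66137931e-01]
```

Call:
carry_out([
  [0, 2.6, -5, 0, 0, 0, 10],
  [0, 0, -10, 0, 0, 0, 10],
  [0, 0, -10, 0, 0, 0, 10],
  [0, 0, -9, 0, 0, 0, 10],
  [0, 0, -4, 0, 0, 0, 10],
  [0, 0, -1, 0, 0, 0, 10],
  [0, 0, 0, 0, 0, 0, 10],
  [0, 0, 0, 0, 0, 0, 10],
  [0, 0, 0, 0, 0, 0, 10],
])

```text
time: 6.22
ee_pos: [0.4785, -0.1092, 0.1808]
eef_rot: [-3.141, -0.001, -0.865]
force: [0.3, 0.4, -1.1]
grip_width: 0.0176
finger_force: 58.5
```

Run:
```python
from h import *
i=camera_info("wrist");im=camera("wrist")
s=sense();print(s["time"],s["ee_pos"],s["eef_rot"],s["force"])
np.savez("w4.npz",**{k:np.array(i[k]) for k in i})
e=s["ee_pos"];u,v=map(int,proj("w",[e[0],e[1],e[2]-.1396],i));print(u,v)
cv2.imwrite("pics/w4raw.png",im)
cv2.imwrite("pics/w4.png",cv2.resize(im[v-25:v+25,u-30:u+30],(720,600),interpolation=cv2.INTER_CUBIC))
```

```text
6.2667 [ 0.47842313 -0.10913314  0.18077555] [-3.14125064e+00 -8.36863296e-04 -8.65263725e-01] [ 0.09039847 -0.83351898 -0.57695949]
277 204
```

View pics/w4.png

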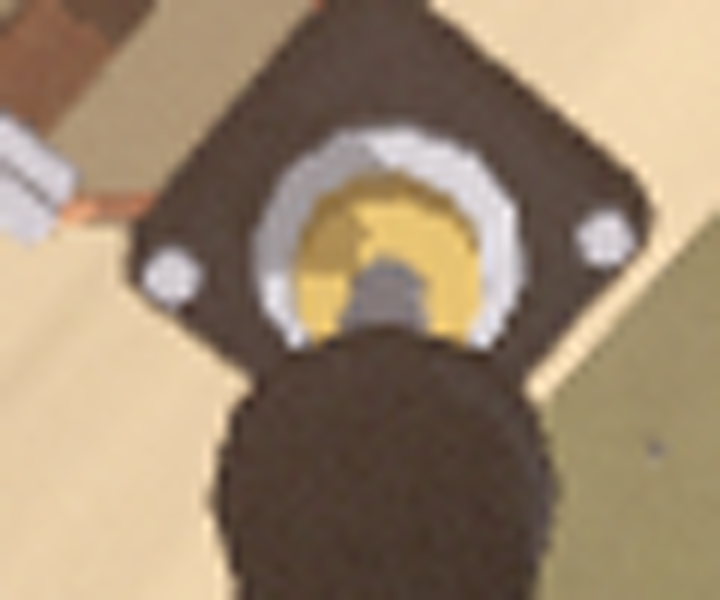

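The needle, at zoom (384,297), hovers over the brass cap, whose centre is at about (390,287) judging by its dot offset in the last view.

Run:
```python
from h import *
i={k:v for k,v in np.load("w4.npz").items()}
P=lambda x,y,z: ray("w",247+x/12-.46,179+y/12-.46,z,i)
a=P(390,287,.036);b=P(384,297,.0446);print(a,b,a-b)
```

```text
[ 0.4776841  -0.10984681  0.036     ] [ 0.4792424  -0.11092074  0.0446    ] [-0.00155831  0.00107394 -0.0086    ]
```

Run:
```python
import cv2
a=cv2.imread("pics/w4raw.png");b=cv2.imread("pics/w3raw.png")
g=cv2.cvtColor(a,cv2.COLOR_BGR2HSV)
for v in range(192,210): print(v,[(int(x[1]),int(x[2])) for x in g[v,271:287]])
print("dot3",b[192:196,276:279].tolist()); print("needle3",b[202:206,277:281].tolist())
```

```text
192 [(41, 111), (16, 158), (11, 162), (14, 160), (14, 161), (14, 161), (14, 160), (13, 161), (8, 212), (10, 210), (7, 214), (6, 218), (6, 218), (6, 216), (7, 217), (7, 205)]
193 [(13, 161), (16, 162), (16, 160), (10, 161), (14, 161), (44, 155), (72, 153), (69, 151), (75, 150), (82, 165), (22, 196), (8, 215), (6, 215), (7, 217), (5, 218), (7, 219)]
194 [(13, 161), (13, 160), (14, 160), (18, 159), (71, 155), (128, 147), (123, 147), (127, 149), (127, 148), (133, 150), (126, 146), (84, 164), (21, 197), (8, 212), (7, 219), (6, 218)]
195 [(14, 160), (10, 159), (70, 153), (129, 146), (131, 148), (129, 156), (134, 168), (128, 169), (131, 168), (137, 183), (131, 162), (127, 151), (128, 147), (76, 167), (7, 216), (7, 219)]
196 [(8, 158), (16, 160), (124, 144), (136, 146), (131, 154), (133, 192), (127, 230), (125, 233), (125, 231), (126, 232), (128, 221), (134, 188), (128, 167), (128, 161), (46, 188), (8, 217)]
197 [(16, 162), (68, 151), (126, 146), (127, 168), (132, 176), (133, 174), (128, 225), (126, 233), (130, 230), (127, 231), (127, 232), (125, 231), (128, 229), (131, 210), (127, 167), (48
[... 2028 characters left out ...]
(97, 79), (97, 79), (92, 78)]
209 [(93, 82), (83, 80), (84, 82), (89, 83), (73, 87), (78, 82), (76, 84), (80, 80), (91, 81), (86, 83), (87, 82), (88, 81), (59, 87), (80, 86), (77, 83), (89, 80)]
dot3 [[[122, 122, 130], [122, 123, 130], [123, 124, 131]], [[121, 120, 130], [124, 126, 132], [124, 126, 132]], [[121, 122, 129], [121, 122, 129], [122, 124, 131]], [[120, 123, 135], [121, 122, 131], [120, 129, 141]]]
needle3 [[[96, 100, 114], [126, 126, 137], [125, 126, 138], [110, 112, 123]], [[121, 121, 134], [122, 122, 134], [120, 121, 132], [123, 125, 135]], [[120, 121, 133], [120, 120, 131], [122, 122, 134], [125, 123, 134]], [[116, 116, 127], [120, 118, 129], [115, 115, 129], [116, 115, 129]]]
```

Run:
```python
from h import *
i={k:v for k,v in np.load("w4.npz").items()}
a=ray("w",279.1,203,.036,i);b=ray("w",278.5,204.6,.0446,i);print(a,b,a-b)
```

```text
[ 0.47727731 -0.10946028  0.036     ] [ 0.47842437 -0.10990091  0.0446    ] [-0.00114706  0.00044063 -0.0086    ]
```

Call:
carry_out([
  [-0.9, 0.3, -1, 0, 0, 0, 10],
  [0, 0, -1, 0, 0, 0, 10],
  [0, 0, -1, 0, 0, 0, 10],
  [0, 0, -1, 0, 0, 0, 10],
  [0, 0, -1, 0, 0, 0, 10],
  [0, 0, -1, 0, 0, 0, 10],
  [0, 0, -1, 0, 0, 0, 10],
  [0, 0, 0, 0, 0, 0, 10],
  [0, 0, 0, 0, 0, 0, 10],
  [0, 0, 0, 0, 0, 0, 10],
  [0, 0, 0, 0, 0, 0, 10],
])

```text
time: 7.18
ee_pos: [0.4773, -0.1088, 0.1734]
eef_rot: [3.142, -0.0, -0.865]
force: [0.1, -0.2, 2.6]
grip_width: 0.0175
finger_force: 58.7
```

Run:
```python
from h import *
for k in range(6):
    s=sense();print(s["time"],s["ee_pos"],s["force"].round(2)); camera("top")
```

```text
7.1833 [ 0.47733708 -0.10875897  0.17344624] [ 0.07 -0.19  2.56]
7.2333 [ 0.4773423  -0.10874354  0.17343837] [ 0.08 -0.09  2.12]
7.2833 [ 0.47732996 -0.10872191  0.17342856] [-0.57  0.09  2.39]
7.3333 [ 0.47734561 -0.10873801  0.17339931] [-0.56 -0.37  2.65]
7.3833 [ 0.47733746 -0.10873892  0.17340963] [-0.79 -0.26  2.69]
7.4333 [ 0.47731943 -0.10873787  0.17338642] [0.17 0.81 2.81]
```

Call:
carry_out([
  [0, 0, -1, 0, 0, 0, 10],
  [0, 0, -0.9, 0, 0, 0, 10],
  [0, 0, 0, 0, 0, 0, 10],
  [0, 0, 0, 0, 0, 0, 10],
  [0, 0, 0, 0, 0, 0, 10],
  [0, 0, 0, 0, 0, 0, 10],
  [0, 0, 0, 0, 0, 0, 10],
  [0, 0, 0, 0, 0, 0, 10],
])

```text
time: 8.15
ee_pos: [0.4773, -0.1087, 0.1714]
eef_rot: [3.142, -0.0, -0.865]
force: [-0.1, -0.2, 3.8]
grip_width: 0.0174
finger_force: 58.9
```

Run:
```python
from h import *
i=camera_info("wrist");a=camera("wrist");cv2.imwrite("pics/w5raw.png",a)
for k in range(5):
    s=sense();print(s["time"],s["ee_pos"],s["force"].round(2)); camera("top")
g=cv2.cvtColor(a,cv2.COLOR_BGR2HSV)
for v in range(194,210): print(v,[(int(x[1]),int(x[2])) for x in g[v,269:288]])
e=s["ee_pos"];print(proj("w",[.4774,-.1096,.032],i),proj("w",[e[0],e[1],.0355],i),s["eef_rot"])
```

```text
8.2 [ 0.47732753 -0.10873816  0.1714608 ] [-0.32  0.07  3.77]
8.25 [ 0.47732749 -0.10875037  0.17146661] [-0.18 -0.17  3.36]
8.3 [ 0.47731892 -0.10872583  0.17144598] [-0.96 -0.39  3.49]
8.35 [ 0.47732875 -0.10872035  0.17146306] [0.18 0.21 3.33]
8.4 [ 0.47733662 -0.10871131  0.17145414] [0.19 0.41 3.68]
194 [(58, 97), (18, 141), (13, 162), (13, 158), (13, 159), (11, 160), (15, 158), (16, 158), (18, 158), (42, 157), (24, 193), (23, 196), (7, 211), (7, 216), (6, 217), (6, 216), (6, 217), (6, 213), (35, 117)]
195 [(18, 138), (11, 163), (13, 161), (13, 158), (19, 161), (19, 158), (76, 155), (129, 156), (135, 155), (132, 155), (129, 160), (128, 161), (84, 167), (22, 197), (7, 212), (8, 218), (7, 218), (7, 219), (9, 190)]
196 [(12, 165), (14, 160), (14, 159), (17, 161), (73, 151), (128, 149), (133, 182), (129, 200), (128, 204), (133, 203), (130, 217), (127, 217), (130, 185), (131, 162), (84, 170), (8, 213), (7, 219), (9, 220), (7, 220)]
197 [(14, 160), (13, 158), (16, 160), (78, 151), (131, 146), (140, 168), (128, 223), (127, 230), (127, 232), (127, 230), (127, 230), (125, 232), (131, 230
[... 2140 characters left out ...]
2, 80), (90, 82), (89, 80), (88, 84), (92, 83), (96, 77), (85, 84), (87, 82), (90, 82), (106, 118), (89, 198), (10, 180), (7, 214)]
208 [(19, 137), (10, 178), (85, 81), (90, 82), (96, 82), (85, 78), (91, 84), (79, 84), (85, 81), (82, 84), (76, 84), (82, 84), (78, 88), (84, 82), (84, 82), (90, 82), (89, 80), (77, 86), (10, 179)]
209 [(84, 85), (90, 85), (77, 83), (80, 83), (86, 83), (87, 82), (84, 85), (81, 85), (86, 80), (87, 85), (79, 81), (97, 76), (90, 79), (78, 82), (71, 86), (71, 86), (81, 85), (87, 82), (96, 80)]
[np.float64(278.4324137898798), np.float64(203.2771447176164)] [np.float64(277.8784963966088), np.float64(205.0944855192597)] [-3.14159119e+00 -1.19872351e-04 -8.65151352e-01]
```

Call:
carry_out([
  [0, 0, -0.3, 0, 0, 0, 10],
  [0, 0, 0, 0, 0, 0, 10],
  [0, 0, 0, 0, 0, 0, 10],
  [0, 0, 0, 0, 0, 0, 10],
  [0, 0, 0, 0, 0, 0, 10],
  [0, 0, 0, 0, 0, 0, 10],
])

```text
time: 8.95
ee_pos: [0.4773, -0.1087, 0.1711]
eef_rot: [3.142, -0.0, -0.865]
force: [-1.1, -0.1, 3.8]
grip_width: 0.0173
finger_force: 58.9
```

Run:
```python
from h import *
s=sense();print(s["time"],s["ee_pos"],s["force"]); print(close_job())
```

```text
8.95 [ 0.47730248 -0.10870818  0.17114503] [-1.08320256 -0.11040699  3.80994607]
the job is handed in; nothing more can be done
None
```

I handed the job in at about 9 s, with the probe held upright on the centre of the middle stud (the wheel set's track) and the stud pressed about 4 mm, roughly half-way; no verdict came back.

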